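Turn the red divider of the stock binder

ROBOT

A 6-joint arm with a two-finger parallel gripper is mounted at the origin on the work surface. World frame = base frame: x ahead of the robot, y to its left, z up, the work surface at z = 0. Lengths are in m, angles in rad, forces in N, time in s.
With the tool pointing down it reaches from about 0.35 to 0.975 m from the base axis. Payload 4.9 kg.
Tool frame: the origin (TCP) lies between the finger pads; the fingertips stand 22 mm ahead of it and the grasp point (between the pads) lies 3 mm ahead of it; z points along the fingers, y is the line along which they close (so a half turn about z gives the same grasp; the last joint's range is limited). The gripper opens to 85 mm and grips with 20 to 120 N. Pads are 22 mm wide; open, the fingers measure 114 mm over their backs; the gripper's body (76 mm by 85 mm) begins 54 mm behind the grasp point. The pads swing forward as they close: fully open they stand 13 mm farther back than shut.
Start: joints at [1.074, 0.053, 1.613, -0, 1.476, -0.119], TCP at [0.231, 0.581, 0.233] pointing down, gripper open.
Joint ranges: [-3.01, 3.01], [-1.01, 2.22], [0.06, 2.58], [-1.02, 4.17], [0.09, 2.62], [-3.14, 3.14]. Speed limits (rad/s): [2.57, 2.57, 3.14, 3.14, 3.14, 3.14].

INTERFACE

Orientations are given as a unit quaternion [w, x, y, z].
In Python, from plant import state, grab_frame, get_calibration, job_done, recognise, regions_of gives the robot as it stands.
- The arm moves only by the tool apply_moves, never from a script. Its argument "targets" is a list of rows, each an object with "translation": the shift along the tool's x, y, z normalised to -1 to 1, where 1 is 100 mm, a list of three; "twist": the turn about the tool's z normalised to -1 to 1, where 1 is 0.1 rad; "hand": the opening, from 0 (shut) to 1 (fully open). A call has 1 to 8 rows; each row shifts and turns the commanded pose from where the row before left it, along the tool's axes as they then stand; what a row does not reach is not made up. A row lasts 1/10 s, in which the tool goes at most 50 mm and 8.59 degrees, less where a joint would pass 70% of its speed; a pose out of reach is approached as far as the arm can. A call with a number of a shift or a turn outside -1 to 1 is refused whole. A call with a gripper value outside its range is refused whole. The fingers move at their own pace and stop on an object; the grip force is fixed at half the most. Time passes only in rows, so rows that do not move let the fingers close. It gives the time, the measured TCP pose, the force, the opening and the grip force at its end, in the units of the state.
- state(): the state, without advancing time (a new reading comes with each control period).
- grab_frame(name): name is "scene" or "top" or "wrist"; returns the picture (400x640x3 uint8, red, green, blue); there is no depth.
- get_calibration(name): a dict with "camera_matrix" (3x3 intrinsics, pixels), "pose" (4x4, takes a point from camera to world coordinates). Camera axes: x right, y up, looking along -z (the intrinsics and any distortion apply to the point x, -y, -z); pixel columns grow to the right and rows downward; lengths in m; the calibration is good to about 2 mm. A picture is of the moment at which its call begins: read the wrist's pose just before it. get_calibration takes no time and is no camera call; for the wrist camera it gives the pose at the moment of the call.
- job_done(): hands the job in; it is judged then, once.
Trained networks look in the newest picture that a camera, given by its name, has taken for a name from the list of things; names that differ only in an ending like _2 or _b are one class to them, and where a whole thing is asked for, a point or a joint stands for the part that bears it (a point fixed in the world has none). Each returns a list of dicts, best first, with "score" (0 to 1); they miss things now and then, are a little off and sometimes report something else, mostly with a low value. They report only what shows in the picture. A call takes as long as a camera call.
- recognise(camera, query): "point" ([x, y, z] in m, in world coordinates, good to about 4 mm: the middle of the surface that is visible of it).
- regions_of(camera, query): "pixels" (400x640 bool, what is visible of it).
The state is a dict: "time": time; "joint_pos": joint angles; "joint_vel": joint speeds; "joint_efforts": joint torques, N m; "tool_pos": TCP position; "tool_rot": TCP orientation; "contact_force": force on the tool from outside, world axes, zero at the start; "ft_torque": the same for the moment, N m; "gripper_width": opening from 0.0 (shut) to 1.0 (fully open); "grasp_force": force on a finger pad.
Only numpy, scipy, OpenCV 4.12 (cv2) and the standard library are available. Lean on these libraries where they do the work, as an engineer would, in place of code of your own. Each camera call takes 0.05 s, during which the arm holds its last target. There are 200 camera calls.

TASK

The stores' ring binder lies open on the counter with its rigid red divider standing ajar over the right-hand pages. Slip a fingertip under the red divider, push it up and over the rings, and press it down until it lies flat on the left-hand pages, so that the white stock card under it can be read. Leave that card lying on the right, do not pinch the divider between the fingers, and do not shove or lift the binder or disturb the parts lying around it.

Things in the scene. Friction and masses are not known exactly. Their poses are not given: they have to be found in the camera images.
- binder: Loose blue ring binder lying open, 1 kg, 185 mm along the spine (own x, foot at the robot's side to head) by 340 mm across (own y, towards the left-hand pages); z up. Origin: centre of its underside, on the counter. Covers 3 mm thick; on each side a block of paper 155 mm along x, from 15 to 130 mm off the spine's centre line, top 22.5 mm above the counter.
- binder_hinge (a point): Middle of the hinge line, 26 mm above the binder's origin; its axes are the binder's. The line runs along own x through the centres of three steel rings (18 mm radius, at x = -55, 0, 55 mm; tops 46 mm above the counter). Red divider and stock card both turn about it.
- red_divider (a joint): Angle of the red divider about the hinge line: 0 = flat on the right-hand side (binder's -y), 1.57 = upright, 3.14 = flat on the left. Starts ajar at 0.32 to 0.65. Its punched holes grip the rings: it stays at any angle where it is left, turns at about 0.13 N m (about 1 N at its free edge), and must be pressed down the last bit to lie flat.
- red_divider_edge (a point): Middle of the red divider's free edge, 135 mm from the hinge line (mid-thickness). The divider is a rigid red plastic plate, 160 mm along the spine, 3 mm thick, 60 g, from 11 to 135 mm off the hinge line; a red tab 35 mm long, centred 45 mm from the middle towards the foot, reaches to 147 mm. Its underside, facing the card, lies in the plane through the hinge line.
- stock_card (a joint): Angle of the white ruled stock card, a rigid board like the divider in size, pivot and stiffness (yellow tab, 30 mm from the middle towards the head). It starts at 0, flat on the right-hand side just below the red divider, its upper face 26 mm above the counter, and shall stay there.
- coupling: Brass hose coupling standing upright at the head of the binder, 32 mm across, 58 mm tall; origin at the centre of its underside. Leave alone.
- shackle: Steel bow shackle lying at the head of the binder, about 60 by 75 mm, 22 mm high; origin under the middle of its bow. Leave alone.
- seal_box: Small green box, 50 by 70 mm, 32 mm high, beyond the left-hand cover; origin at the centre of its underside. Leave alone.
- marker: White marker pen with a blue cap, 132 mm long along its x, 17 mm thick, at the foot of the binder; origin under its middle. Leave alone.
- bearing_ring: Steel ring lying flat, 100 mm across, 22 mm high, to the robot's right; origin at the centre of its underside. Leave alone.
- grease_tin: Round tin with a yellow label, 72 mm across, 85 mm tall, to the robot's left; origin at the centre of its underside. Leave alone.
- bumper: Yellow plastic block, 50 by 75 mm, 35 mm high, to the robot's right; origin at the centre of its underside. Leave alone.
- carton: Open red and white carton of brass fittings, 130 by 100 mm, 85 mm tall, to the robot's left; origin at the centre of its underside. Leave alone.

How it is judged:
On the way, in this order (a step that is already met when the one before it is completed fails the run):
1. the red divider is turned past upright, the stock card still on the right (value of joint red_divider above 1.75 rad and value of joint stock_card below 0.1 rad), for 0.05 s.
2. the red divider lies flat on the left-hand pages (value of joint red_divider above 3.08 rad), for 0.2 s.
At the end, for the whole second after the job is handed in: The red divider lies flat on the left-hand pages (within about 3.5 degrees), the stock card still lies on the right (raised by less than 6 degrees), and the binder lies flat and at rest within 25 mm of where it was (value of joint red_divider above 3.08 rad and value of joint stock_card below 0.1 rad and angle between binder's own z axis and vertical below 0.03 rad and height (world z) of binder below 0.004 m and distance of binder from where it was at the start of the episode below 0.025 m and linear speed of binder below 0.01 m/s); the robot touches nothing.
It fails at once if the stock card is turned up with the divider (by more than 0.3 rad) (value of joint stock_card above 0.3 rad).
It fails at once if the binder is shoved by more than 35 mm, lifted or tipped (distance of binder from where it was at the start of the episode above 0.035 m or height (world z) of binder above 0.012 m or angle between binder's own z axis and vertical above 0.1 rad).
It fails at once if the red divider is pinched between the fingers (contact force between the fingers and red_divider above 8 N and z of the grasp point in the frame of red_divider between -0.004 and 0.007 m and y of the grasp point in the frame of red_divider between -0.147 and 0 m and x of the grasp point in the frame of red_divider between -0.08 and 0.08 m).
It fails at once if a part lying around the binder is moved by more than 30 mm (distance of any of coupling, shackle, seal_box, marker, bearing_ring, grease_tin, bumper, carton from where it was at the start of the episode above 0.03 m).
It also fails if it takes over 38 s, if anything falls off the work surface, if the arm or the gripper's body presses on something with over 40 N, if the wrist force passes 120 N, or if a joint passes its speed limit or range.

## Working session

There is one attempt and no reset: what is moved stays moved. The work goes in short steps, Python scripts to look and compute and a tool call to move; the robot and the scene stay as the last step left them, time stands still between calls to the robot, and variables do not carry over. Pictures are saved under pics/ and viewed, at most 13 in all, crops included, and the job is handed in when it is done.

Besides the shell and the picture viewer there is one more tool, called as name(argument=value, ...) on one line, values as JSON. apply_moves: Moves the arm, as the interface text tells. Its arguments: {"type":"object","properties":{"targets":{"type":"array"}},"required":["targets"]}

```bash
mkdir -p pics; cat > h.py <<'E'
import numpy as np, cv2
from plant import *
from scipy.spatial.transform import Rotation as R
def rot(s): q=s["tool_rot"]; return R.from_quat([q[1],q[2],q[3],q[0]]).as_matrix()
def save(c,n):
    f=grab_frame(c); cv2.imwrite(f"pics/{n}.png",f[:,:,::-1]); return f
def proj(c,P):
    k=get_calibration(c); M=np.linalg.inv(k["pose"]); p=(M[:3,:3]@np.atleast_2d(P).T).T+M[:3,3]
    p=p*[1,-1,-1]; u=(k["camera_matrix"]@p.T).T; return u[:,:2]/u[:,2:]
def back(c,uv,z):
    k=get_calibration(c); d=np.linalg.inv(k["camera_matrix"])@np.c_[np.atleast_2d(uv),np.ones(len(np.atleast_2d(uv)))].T
    d=(k["pose"][:3,:3]@(d.T*[1,-1,-1]).T).T; o=k["pose"][:3,3]; return o+d*((z-o[2])/d[:,2])[:,None]
E
python3 - <<'E'
from h import *
np.set_printoptions(precision=4,suppress=True)
a=save("top","top0");b=save("scene","sc0")
for c in("top","scene"):
  for n in("binder","red_divider","stock_card","marker","coupling","shackle","seal_box","bumper","bearing_ring","carton","grease_tin"):
    try:
      r=recognise(c,n); print(c,n,[(np.round(x["point"],3),round(x["score"],2)) for x in r[:2]])
    except Exception as e: print(n,e)
s=state();print(s["time"],rot(s),s["tool_pos"])
for c in("top","scene","wrist"):print(get_calibration(c)["pose"][:3,3])
E
```

```text
top binder [(array([ 0.498, -0.059,  0.023]), 0.95)]
top red_divider [(array([ 0.478, -0.109,  0.071]), 0.95), (array([0.429, 0.571, 0.063]), 0.62)]
top stock_card [(array([ 0.46 , -0.17 ,  0.024]), 0.64), (array([ 0.482, -0.115,  0.072]), 0.55)]
top marker [(array([0.419, 0.068, 0.01 ]), 0.66), (array([ 0.498, -0.06 ,  0.025]), 0.61)]
top coupling [(array([ 0.593, -0.186,  0.03 ]), 0.49)]
top shackle [(array([ 0.682, -0.039,  0.013]), 0.5)]
top seal_box [(array([0.556, 0.18 , 0.031]), 0.53), (array([ 0.608, -0.429,  0.021]), 0.52)]
top bumper [(array([ 0.508, -0.529,  0.036]), 0.83)]
top bearing_ring [(array([ 0.461, -0.171,  0.026]), 0.65), (array([ 0.612, -0.423,  0.019]), 0.58)]
top carton []
top grease_tin [(array([0.543, 0.475, 0.084]), 0.57)]
scene binder [(array([ 0.515, -0.076,  0.022]), 0.75)]
scene red_divider [(array([ 0.485, -0.109,  0.074]), 0.74)]
scene stock_card [(array([ 0.5  , -0.16 ,  0.022]), 0.92), (array([ 0.482, -0.113,  0.079]), 0.5)]
scene marker [(array([0.423, 0.064, 0.012]), 0.64)]
scene coupling [(array([ 0.595, -0.197,  0.029]), 0.4)]
scene shackle [(array([ 0.685, -0.039,  0.015]), 0.81)]
scene seal_box [(array([0.57 , 0.177, 0.033]), 0.84)]
scene bumper [(array([ 0.519, -0.538,  0.038]), 0.77)]
scene bearing_ring [(array([ 0.616, -0.424,  0.023]), 0.86)]
scene carton [(array([0.441, 0.558, 0.072]), 0.8), (array([0.566, 0.175, 0.035]), 0.18)]
scene grease_tin [(array([0.557, 0.467, 0.069]), 0.71), (array([ 0.519, -0.538,  0.037]), 0.25)]
1.2 [[-0.9295  0.3688  0.0001]
 [ 0.3688  0.9295  0.0001]
 [-0.0001  0.0001 -1.    ]] [0.2306 0.5809 0.2329]
[0.255  0.0324 1.7121]
[ 1.2753 -0.5609  1.2839]
[0.161  0.6083 0.3729]
```

View pics/top0.png

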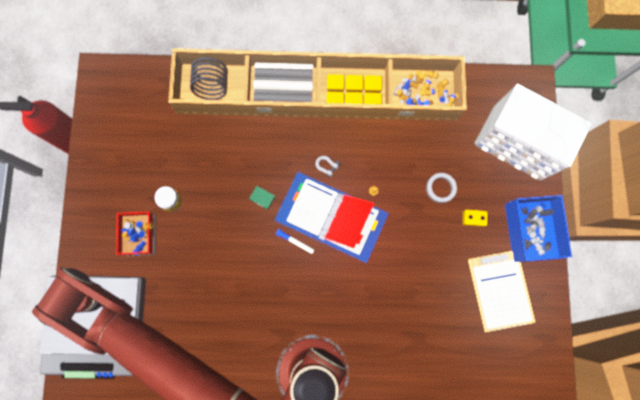

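View pics/sc0.png

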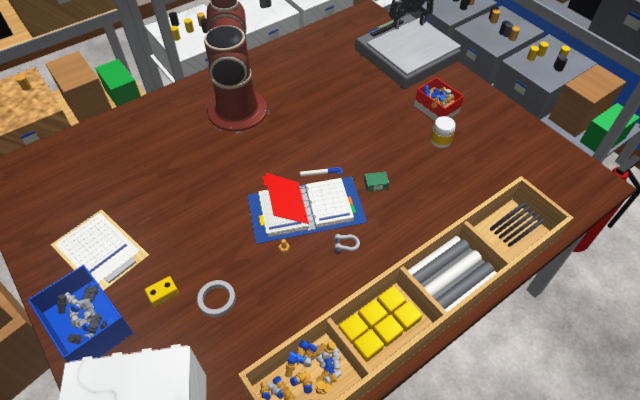

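The top view shows the binder at about (331,217), turned clockwise, with the divider at (350,222), the coupling at (374,190), the marker at (295,241) and the seal box at (262,197). The scene view agrees: the divider's outer edge is up and to the right of the card.

```bash
cat > fit.py <<'E'
from h import *
from scipy.optimize import least_squares
def fit(cam,f):
    hsv=cv2.cvtColor(f,cv2.COLOR_RGB2HSV)
    m=recog=regions_of(cam,"binder"); m=m[0]["pixels"].astype(np.uint8)
    m=cv2.dilate(m,np.ones((7,7)))
    blue=cv2.inRange(hsv,(105,110,40),(125,255,255))&(m*255)
    n,l,st,_=cv2.connectedComponentsWithStats(blue); 
    pts=np.argwhere(np.isin(l,[i for i in range(1,n) if st[i,4]>40]))[:,::-1].astype(float)
    w=back(cam,pts,0.003)[:,:2]
    (c,sz,ang)=cv2.minAreaRect((w*1000).astype(np.float32))
    return np.array(c)/1000,sz,ang
E
python3 - <<'E'
from fit import *
np.set_printoptions(precision=4,suppress=True)
for c in("top","scene"):
    f=grab_frame(c); print(c,fit(c,f))
    r=regions_of(c,"red_divider")[0]["pixels"]
    hsv=cv2.cvtColor(f,cv2.COLOR_RGB2HSV)
    r=cv2.dilate(r.astype(np.uint8),np.ones((5,5)))
    red=((cv2.inRange(hsv,(0,150,80),(6,255,255))|cv2.inRange(hsv,(172,150,80),(180,255,255)))>0)&(r>0)
    p=np.argwhere(red)[:,::-1].astype(np.float32); print(len(p),cv2.approxPolyDP(cv2.convexHull(p),2,True)[:,0])
E
```

```text
top (array([ 0.5031, -0.0533]), (337.242431640625, 181.7793426513672), 66.35807037353516)
1503 [[374. 202.]
 [361. 237.]
 [353. 246.]
 [326. 237.]
 [344. 195.]
 [364. 197.]]
scene (array([ 0.5035, -0.0528]), (338.8970642089844, 184.3663787841797), 66.26354217529297)
1416 [[307. 223.]
 [274. 215.]
 [262. 176.]
 [265. 172.]
 [298. 182.]]
```

```bash
cat > geo.py <<'E'
from h import *
C=np.array([.5033,-.053,0]);yaw=np.radians(66.3-90)
ex=np.array([np.cos(yaw),np.sin(yaw),0]);ey=np.array([-ex[1],ex[0],0]);ez=np.array([0,0,1.])
def W(p): p=np.atleast_2d(p); return C+p[:,:1]*ex+p[:,1:2]*ey+p[:,2:]*ez
def plate(th):
    q=[(-80,11),(80,11),(80,135),(-27.5,135),(-27.5,147),(-62.5,147),(-62.5,135),(-80,135)]
    return W([[x/1e3,-r/1e3*np.cos(th),.026+r/1e3*np.sin(th)] for x,r in q])
E
python3 - <<'E'
from geo import *
np.set_printoptions(precision=4,suppress=True)
for c in("top","scene"):
    f=grab_frame(c); r=regions_of(c,"red_divider")[0]["pixels"]
    hsv=cv2.cvtColor(f,cv2.COLOR_RGB2HSV); r=cv2.dilate(r.astype(np.uint8),np.ones((5,5)))
    red=((cv2.inRange(hsv,(0,150,80),(6,255,255))|cv2.inRange(hsv,(172,150,80),(180,255,255)))>0)&(r>0)
    best=[]
    for th in np.arange(.2,.9,.025):
        m=np.zeros((400,640),np.uint8); cv2.fillPoly(m,[np.round(proj(c,plate(th))).astype(int)],1)
        best.append(((m&red).sum()/(m|red).sum(),th))
    print(c,[(round(a,3),round(b,3)) for a,b in sorted(best)[::-1][:4]])
s=state();Rt=rot(s)
# target TCP: beyond edge, own x=+10mm ; tip = tcp-22mm z
for y in(-.20,-.16): print(W([.01,y,.0]))
print(Rt.T@(W([.01,-.20,.20])[0]-s["tool_pos"]), np.degrees(np.arctan2(Rt[1,1],Rt[0,1])))
print(s["time"])
E
```

```text
top [(np.float64(0.91), np.float64(0.7)), (np.float64(0.893), np.float64(0.725)), (np.float64(0.892), np.float64(0.675)), (np.float64(0.887), np.float64(0.75))]
scene [(np.float64(0.941), np.float64(0.675)), (np.float64(0.938), np.float64(0.7)), (np.float64(0.903), np.float64(0.65)), (np.float64(0.897), np.float64(0.725))]
[[ 0.4321 -0.2402  0.    ]]
[[ 0.4481 -0.2035  0.    ]]
[-0.4902 -0.6888  0.0328] 68.35487190703411
1.7
```

apply_moves(targets=[{"translation": [-0.27, -0.38, 0], "twist": 0.36, "hand": 0}, {"translation": [-0.27, -0.38, 0], "twist": 0, "hand": 0}, {"translation": [-0.27, -0.38, 0], "twist": 0, "hand": 0}, {"translation": [-0.27, -0.38, 0], "twist": 0, "hand": 0}, {"translation": [-0.27, -0.38, 0], "twist": 0, "hand": 0}, {"translation": [-0.27, -0.38, 0], "twist": 0, "hand": 0}, {"translation": [-0.27, -0.38, 0], "twist": 0, "hand": 0}, {"translation": [-0.27, -0.38, 0], "twist": 0, "hand": 0}])

```text
time: 2.5
tool_pos: [0.3076, 0.2145, 0.233]
tool_rot: [0.001, 0.205, 0.979, 0.0]
contact_force: [1.3, -0.2, 0.1]
gripper_width: -0.002
grasp_force: 0.0
```

apply_moves(targets=[{"translation": [-0.27, -0.38, 0], "twist": 0, "hand": 0}, {"translation": [-0.27, -0.38, 0], "twist": 0, "hand": 0}, {"translation": [-0.27, -0.38, 0], "twist": 0, "hand": 0}, {"translation": [-0.27, -0.38, 0], "twist": 0, "hand": 0}, {"translation": [-0.27, -0.38, 0], "twist": 0, "hand": 0}, {"translation": [-0.27, -0.38, 0], "twist": 0, "hand": 0}, {"translation": [-0.27, -0.38, 0], "twist": 0, "hand": 0}, {"translation": [-0.27, -0.38, 0], "twist": 0, "hand": 0}])

```text
time: 3.3
tool_pos: [0.3832, -0.1513, 0.2332]
tool_rot: [0.001, 0.206, 0.979, -0.0]
contact_force: [1.1, 0.8, 0.3]
gripper_width: -0.002
grasp_force: 0.0
```

```bash
cat > where.py <<'E'
from geo import *
np.set_printoptions(precision=4,suppress=True)
s=state();Rt=rot(s);d=s["tool_pos"]-C
print("t",s["time"],"own tcp",d@ex,d@ey,d[2],"tool y deg",np.degrees(np.arctan2(Rt[1,1],Rt[0,1])),"F",np.array(s["contact_force"]),"w",s["gripper_width"],"tilt",Rt[2,2])
E
python3 where.py; python3 -c "
from h import *
save('wrist','w1')"
```

```text
t 3.3 own tcp -0.07041988573292982 -0.13830059296742075 0.23320689344561232 tool y deg 66.23756438329288 F [1.0537 0.7962 0.3075] w -0.002111432969964199 tilt -0.9999988110643718
```

View pics/w1.png

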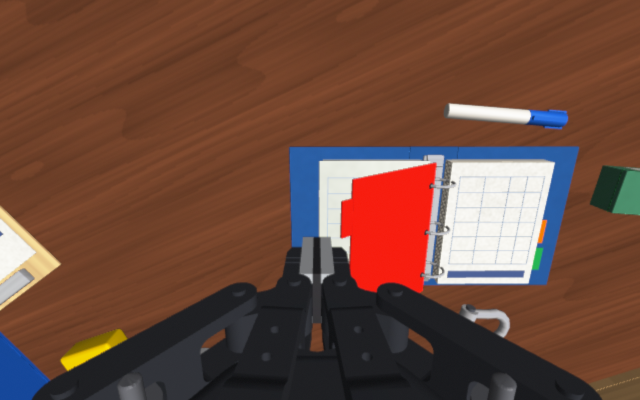

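The wrist view shows the binder square to the picture. The red plate's free edge is at about column 350, its tab is at (346,218), the rings are at column 437 and the closed fingertip is at (318,250), just outside the edge.

apply_moves(targets=[{"translation": [-0.27, -0.09, 0], "twist": 0, "hand": 0}, {"translation": [-0.27, -0.09, 0], "twist": 0, "hand": 0}, {"translation": [-0.27, -0.09, 0], "twist": 0, "hand": 0}, {"translation": [0, 0, 0.44], "twist": 0, "hand": 0}, {"translation": [0, 0, 0.44], "twist": 0, "hand": 0}, {"translation": [0, 0, 0.43], "twist": 0, "hand": 0}, {"translation": [0, 0, 0], "twist": 0, "hand": 0}])

```text
time: 4.05
tool_pos: [0.4421, -0.2035, 0.0951]
tool_rot: [-0.006, 0.205, 0.979, 0.003]
contact_force: [-1.0, 1.1, -0.2]
gripper_width: 0.002
grasp_force: 0.0
```

```bash
python3 where.py; python3 - <<'E'
from h import *
f=save('wrist','w2')
f=grab_frame('scene'); cv2.imwrite('pics/s2.png',cv2.resize(f[120:280,200:440,::-1],None,fx=3,fy=3,interpolation=cv2.INTER_CUBIC))
E
```

```text
t 4.05 own tcp 0.004456055411298584 -0.1623576591475809 0.09505897995781544 tool y deg 66.2858629477741 F [-1.0034  1.1411 -0.2286] w 0.0015043865990000437 tilt -0.999907306184577
```

View pics/s2.png

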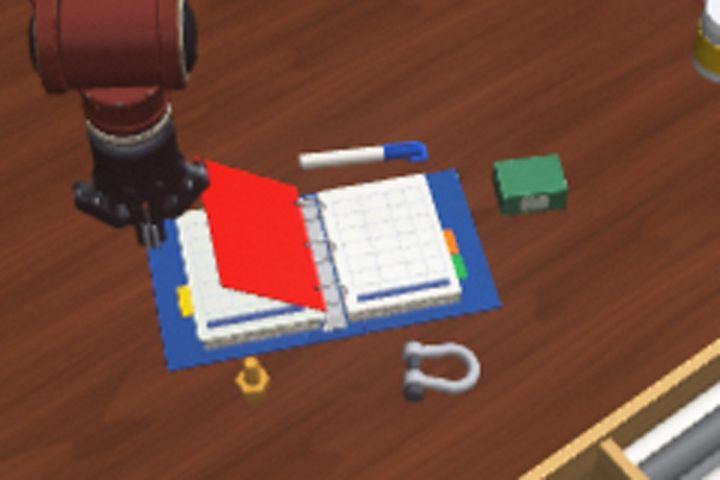

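View pics/w2.png

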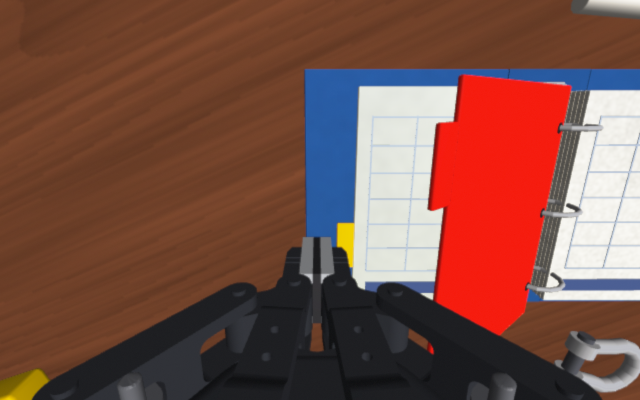

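The tip stands outside the free edge (edge at column 440 in the wrist view, tip at 318) and clear of the card. Its knuckles spread above it, so I'll keep the tip only about 22 mm below the edge.

apply_moves(targets=[{"translation": [0, 0.15, -0.08], "twist": 0, "hand": 0}, {"translation": [0, 0.15, 0], "twist": 0, "hand": 0}, {"translation": [0, 0.12, 0], "twist": 0, "hand": 0}, {"translation": [0, 0, 0], "twist": 0, "hand": 0}])

```text
time: 4.55
tool_pos: [0.4653, -0.1677, 0.1126]
tool_rot: [0.002, 0.204, 0.979, -0.001]
contact_force: [-0.8, 0.2, 0.4]
gripper_width: 0.002
grasp_force: 0.0
```

```bash
python3 where.py
```

```text
t 4.55 own tcp 0.011287763947424668 -0.12032011016538255 0.11258160906791737 tool y deg 66.40255405089518 F [-0.7529  0.2044  0.4165] w 0.0018560884946455393 tilt -0.9999896104152067
```

apply_moves(targets=[{"translation": [0, 0.13, -0.1], "twist": 0, "hand": 0}, {"translation": [0, 0.13, -0.1], "twist": 0, "hand": 0}, {"translation": [0, 0.12, -0.07], "twist": 0, "hand": 0}, {"translation": [0, 0.11, -0.06], "twist": 0, "hand": 0}, {"translation": [0, 0, 0], "twist": 0, "hand": 0}])

```text
time: 5.05
tool_pos: [0.4844, -0.1221, 0.1443]
tool_rot: [0.001, 0.204, 0.979, -0.0]
contact_force: [-0.1, -0.3, -0.4]
gripper_width: -0.001
grasp_force: 0.0
```

```bash
python3 where.py;  python3 - <<'E'
from h import *
f=grab_frame('scene'); a=cv2.resize(f[120:280,200:400],None,fx=2.5,fy=2.5,interpolation=cv2.INTER_CUBIC)
w=cv2.resize(grab_frame('wrist'),(640,400))[:,120:420]
cv2.imwrite('pics/c3.png',np.hstack([a,w])[:,:,::-1])
E
```

```text
t 5.05 own tcp 0.010423946384653172 -0.07088204947746972 0.1442839483685257 tool y deg 66.4040513909082 F [-0.0956 -0.3222 -0.4145] w -0.0006137604117731002 tilt -0.9999972749567646
```

View pics/c3.png

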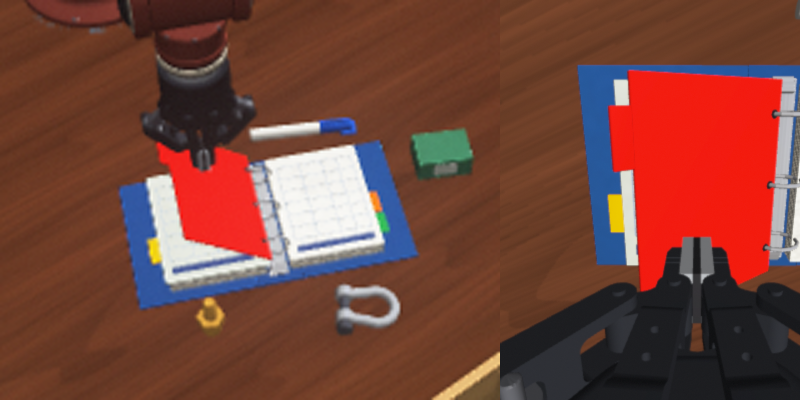

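The finger has ended up over the plate, not under it (tip at (697,245), on the red). I'll re-measure the angle.

```bash
cat > th.py <<'E'
from geo import *
def run():
  for c in("top","scene","wrist"):
    f=grab_frame(c); hsv=cv2.cvtColor(f,cv2.COLOR_RGB2HSV)
    red=((cv2.inRange(hsv,(0,150,80),(6,255,255))|cv2.inRange(hsv,(172,150,80),(180,255,255)))>0)
    dark=hsv[:,:,2]<70
    roi=np.zeros((400,640),np.uint8)
    for t in np.arange(.1,1.6,.1): cv2.fillPoly(roi,[np.round(proj(c,plate(t))).astype(int)],1)
    roi=cv2.dilate(roi,np.ones((7,7)))>0
    red&=roi; val=roi&~dark; best=[]
    for th in np.arange(.1,1.6,.02):
        m=np.zeros((400,640),np.uint8); cv2.fillPoly(m,[np.round(proj(c,plate(th))).astype(int)],1)
        m=(m>0)&val; best.append((round((m&red).sum()/((m|red)&val).sum(),3),round(th,2)))
    print(c,sorted(best)[::-1][:4])
  
if __name__=="__main__": run()
E
python3 th.py; python3 - <<'E'
from fit import *
for c in("wrist",): print(fit(c,grab_frame(c)))
E
```

```text
top [(np.float64(0.262), np.float64(0.2)), (np.float64(0.261), np.float64(0.24)), (np.float64(0.261), np.float64(0.22)), (np.float64(0.26), np.float64(0.18))]
scene [(np.float64(0.917), np.float64(0.7)), (np.float64(0.916), np.float64(0.68)), (np.float64(0.904), np.float64(0.66)), (np.float64(0.891), np.float64(0.64))]
wrist [(np.float64(0.944), np.float64(0.64)), (np.float64(0.938), np.float64(0.66)), (np.float64(0.931), np.float64(0.62)), (np.float64(0.92), np.float64(0.68))]
(array([ 0.50272104, -0.05454086]), (337.497314453125, 183.55162048339844), 66.25979614257812)
```

apply_moves(targets=[{"translation": [0, -0.28, 0], "twist": 0, "hand": 0}, {"translation": [0, -0.28, 0], "twist": 0, "hand": 0}, {"translation": [0, -0.25, 0], "twist": 0, "hand": 0}, {"translation": [0, 0, 0.25], "twist": 0, "hand": 0}, {"translation": [0, 0, 0.25], "twist": 0, "hand": 0}, {"translation": [0, 0, 0], "twist": 0, "hand": 0}])

```text
time: 6.0
tool_pos: [0.4476, -0.1961, 0.0889]
tool_rot: [-0.004, 0.206, 0.979, 0.001]
contact_force: [0.1, -0.2, -0.3]
gripper_width: 0.001
grasp_force: 0.0
```

apply_moves(targets=[{"translation": [0, 0.15, 0], "twist": 0, "hand": 0}, {"translation": [0, 0.15, 0], "twist": 0, "hand": 0}, {"translation": [0, 0.1, 0], "twist": 0, "hand": 0}, {"translation": [0, 0.05, 0], "twist": 0, "hand": 0}, {"translation": [0, 0, 0], "twist": 0, "hand": 0}])

```text
time: 6.5
tool_pos: [0.4703, -0.1597, 0.0972]
tool_rot: [0.002, 0.205, 0.979, -0.004]
contact_force: [-5.1, -9.0, 8.9]
gripper_width: -0.002
grasp_force: 5.6
```

```bash
python3 where.py; python3 th.py
```

```text
t 6.5 own tcp 0.012701874250359693 -0.11097554026460528 0.09718844731748363 tool y deg 66.36871877615773 F [-5.1144 -9.038   8.9392] w -0.0015631499697858077 tilt -0.9999505997280935
top [(np.float64(0.496), np.float64(1.18)), (np.float64(0.493), np.float64(1.16)), (np.float64(0.484), np.float64(1.14)), (np.float64(0.483), np.float64(0.8))]
scene [(np.float64(0.889), np.float64(0.8)), (np.float64(0.872), np.float64(0.78)), (np.float64(0.864), np.float64(0.82)), (np.float64(0.858), np.float64(0.76))]
wrist [(np.float64(0.881), np.float64(0.74)), (np.float64(0.876), np.float64(0.76)), (np.float64(0.853), np.float64(0.72)), (np.float64(0.848), np.float64(0.78))]
```

apply_moves(targets=[{"translation": [0, 0.02, -0.08], "twist": 0, "hand": 0}, {"translation": [0, 0.1, -0.1], "twist": 0, "hand": 0}, {"translation": [0, 0, 0], "twist": 0, "hand": 0}])

```text
time: 6.95
tool_pos: [0.4753, -0.1451, 0.1137]
tool_rot: [0.002, 0.205, 0.979, -0.0]
contact_force: [0.7, -1.5, -0.1]
gripper_width: 0.006
grasp_force: 0.4
```

```bash
python3 where.py; python3 th.py
```

```text
t 6.95 own tcp 0.01135515388732575 -0.0956282315826106 0.11366702320065813 tool y deg 66.33835030290199 F [ 0.6772 -1.4886 -0.1027] w 0.005749561687677001 tilt -0.9999905084485179
top [(np.float64(0.451), np.float64(1.3)), (np.float64(0.444), np.float64(1.28)), (np.float64(0.435), np.float64(1.26)), (np.float64(0.433), np.float64(1.32))]
scene [(np.float64(0.85), np.float64(0.94)), (np.float64(0.845), np.float64(0.96)), (np.float64(0.84), np.float64(0.98)), (np.float64(0.835), np.float64(0.92))]
wrist [(np.float64(0.865), np.float64(0.92)), (np.float64(0.864), np.float64(0.9)), (np.float64(0.829), np.float64(0.88)), (np.float64(0.812), np.float64(0.94))]
```

apply_moves(targets=[{"translation": [0, 0.11, -0.07], "twist": 0, "hand": 0}, {"translation": [0, 0.11, -0.07], "twist": 0, "hand": 0}, {"translation": [0, 0.13, -0.05], "twist": 0, "hand": 0}, {"translation": [0, 0.13, -0.05], "twist": 0, "hand": 0}, {"translation": [0, 0.14, -0.03], "twist": 0, "hand": 0}, {"translation": [0, 0.14, -0.02], "twist": 0, "hand": 0}, {"translation": [0, 0, 0], "twist": 0, "hand": 0}])

```text
time: 7.8
tool_pos: [0.5049, -0.0736, 0.1401]
tool_rot: [0.0, 0.204, 0.979, 0.0]
contact_force: [-0.9, -0.4, -0.1]
gripper_width: -0.0
grasp_force: 0.0
```

```bash
python3 where.py;  python3 - <<'E'
from h import *
f=grab_frame('scene'); a=cv2.resize(f[120:280,200:400],None,fx=2.5,fy=2.5,interpolation=cv2.INTER_CUBIC)
w=grab_frame('wrist')[:,200:500]
cv2.imwrite('pics/c4.png',np.hstack([a,w])[:,:,::-1])
E
```

```text
t 7.8 own tcp 0.009769075232283507 -0.018228350064001236 0.1400701003591866 tool y deg 66.43340382838248 F [-0.937  -0.4176 -0.0504] w -0.0001729784945730584 tilt -0.9999993758924695
```

View pics/c4.png

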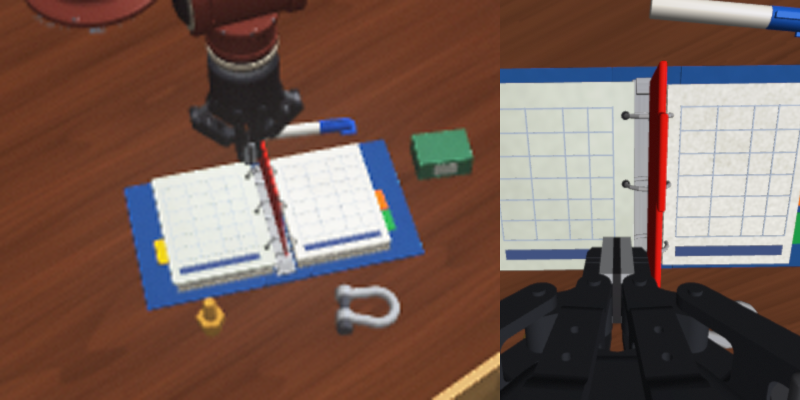

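The plate is now about upright (edge at column 660 in the right half), the finger is on its right side and the card is flat.

apply_moves(targets=[{"translation": [0, 0.15, -0.05], "twist": 0, "hand": 0}, {"translation": [0, 0.15, -0.03], "twist": 0, "hand": 0}, {"translation": [0, 0.19, 0.07], "twist": 0, "hand": 0}, {"translation": [0, 0.18, 0.1], "twist": 0, "hand": 0}, {"translation": [0, 0.15, 0.14], "twist": 0, "hand": 0}, {"translation": [0, 0.12, 0.16], "twist": 0, "hand": 0}, {"translation": [0, 0, 0], "twist": 0, "hand": 0}])

```text
time: 8.6
tool_pos: [0.5409, 0.0126, 0.0988]
tool_rot: [-0.002, 0.204, 0.979, 0.0]
contact_force: [-0.2, 0.3, 0.1]
gripper_width: 0.0
grasp_force: 0.0
```

```bash
python3 where.py;  python3 - <<'E'
from h import *
f=grab_frame('scene'); a=cv2.resize(f[120:280,200:400],None,fx=2.5,fy=2.5,interpolation=cv2.INTER_CUBIC)
w=grab_frame('wrist')[:,200:500]
cv2.imwrite('pics/c5.png',np.hstack([a,w])[:,:,::-1])
E
```

```text
t 8.6 own tcp 0.008090059676795033 0.07515527281478818 0.09882690857858915 tool y deg 66.40337883447997 F [-0.2215  0.3251  0.1174] w 0.0002584756286470823 tilt -0.9999923427864698
```

View pics/c5.png

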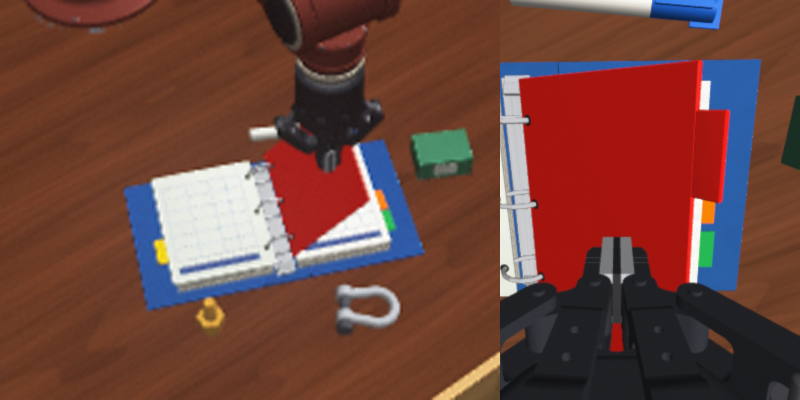

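The plate is over to the left with the tip on its face (about θ 2.6). Now I press it down.

apply_moves(targets=[{"translation": [0, 0.1, 0.16], "twist": 0, "hand": 0}, {"translation": [0, 0.07, 0.17], "twist": 0, "hand": 0}, {"translation": [0, 0.03, 0.15], "twist": 0, "hand": 0}, {"translation": [0, 0, 0.05], "twist": 0, "hand": 0}, {"translation": [0, 0, 0.03], "twist": 0, "hand": 0}, {"translation": [0, 0, 0], "twist": 0, "hand": 0}, {"translation": [0, 0, 0], "twist": 0, "hand": 0}])

```text
time: 9.4
tool_pos: [0.5502, 0.0286, 0.0454]
tool_rot: [0.0, 0.206, 0.979, -0.0]
contact_force: [0.2, -1.3, -0.2]
gripper_width: 0.001
grasp_force: 0.0
```

```bash
python3 where.py
```

```text
t 9.4 own tcp 0.010182931422051173 0.0935699409137362 0.04542545636370555 tool y deg 66.27047682753923 F [ 0.2138 -1.3142 -0.2199] w 0.001156830610415695 tilt -0.9999996086868917
```

apply_moves(targets=[{"translation": [0, 0, 0.03], "twist": 0, "hand": 0}, {"translation": [0, 0, 0], "twist": 0, "hand": 0}, {"translation": [0, 0, 0], "twist": 0, "hand": 0}])

```text
time: 9.7
tool_pos: [0.55, 0.0288, 0.042]
tool_rot: [0.0, 0.205, 0.979, -0.0]
contact_force: [0.2, -0.4, -0.4]
gripper_width: 0.002
grasp_force: 0.2
```

apply_moves(targets=[{"translation": [0, 0, 0.03], "twist": 0, "hand": 0}, {"translation": [0, 0, 0], "twist": 0, "hand": 0}, {"translation": [0, 0, 0], "twist": 0, "hand": 0}])

```text
time: 10.0
tool_pos: [0.5497, 0.0289, 0.0386]
tool_rot: [-0.0, 0.205, 0.979, -0.0]
contact_force: [-0.2, 0.5, -0.6]
gripper_width: -0.006
grasp_force: 0.0
```

apply_moves(targets=[{"translation": [0, 0, 0.03], "twist": 0, "hand": 0}, {"translation": [0, 0, 0], "twist": 0, "hand": 0}, {"translation": [0, 0, 0], "twist": 0, "hand": 0}])

```text
time: 10.3
tool_pos: [0.5497, 0.0289, 0.0355]
tool_rot: [-0.0, 0.205, 0.979, -0.0]
contact_force: [0.1, 0.1, 1.3]
gripper_width: 0.004
grasp_force: 0.0
```

```bash
python3 where.py;  python3 - <<'E'
from h import *
f=grab_frame('scene'); a=cv2.resize(f[120:280,200:400],None,fx=2.5,fy=2.5,interpolation=cv2.INTER_CUBIC)
w=grab_frame('wrist')[:,200:500]
cv2.imwrite('pics/c6.png',np.hstack([a,w])[:,:,::-1])
E
```

```text
t 10.3 own tcp 0.009539789221969686 0.0936484970867332 0.03554170834483662 tool y deg 66.29260755223055 F [0.144  0.1073 1.2577] w 0.003697695455009572 tilt -0.99999984895155
```

View pics/c6.png

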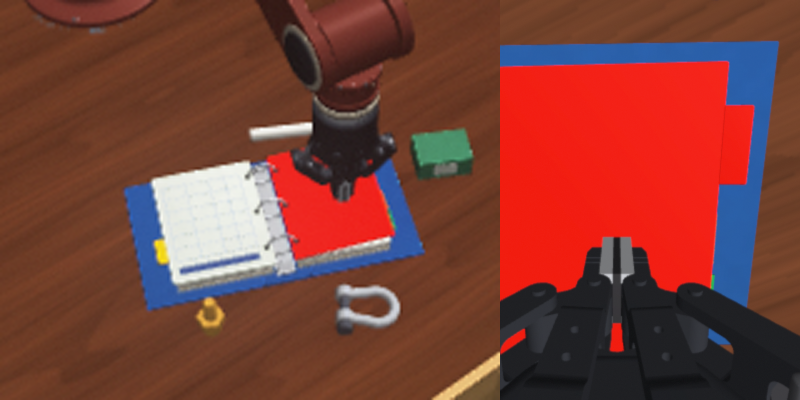

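Nearly flat; the tip reaches less far than stated. I'll keep pressing until the force rises clearly.

apply_moves(targets=[{"translation": [0, 0, 0.03], "twist": 0, "hand": 0}, {"translation": [0, 0, 0], "twist": 0, "hand": 0}, {"translation": [0, 0, 0], "twist": 0, "hand": 0}])

```text
time: 10.7
tool_pos: [0.5497, 0.0289, 0.0326]
tool_rot: [-0.0, 0.205, 0.979, -0.0]
contact_force: [-0.0, 1.2, 0.2]
gripper_width: -0.001
grasp_force: 0.0
```

apply_moves(targets=[{"translation": [0, 0, 0.02], "twist": 0, "hand": 0}, {"translation": [0, 0, 0], "twist": 0, "hand": 0}, {"translation": [0, 0, 0], "twist": 0, "hand": 0}])

```text
time: 11.0
tool_pos: [0.5498, 0.0289, 0.0307]
tool_rot: [-0.0, 0.205, 0.979, -0.0]
contact_force: [-0.4, 0.5, 0.9]
gripper_width: 0.001
grasp_force: 0.0
```

```bash
python3 where.py;  python3 - <<'E'
from geo import *
np.set_printoptions(precision=1,suppress=True)
s=state();t=np.array(s["tool_pos"])
P=[t-[0,0,d] for d in(0,.01,.022)]
for c in("scene","wrist"):
    print(c,proj(c,P).round(1).tolist())
    f=grab_frame(c); hsv=cv2.cvtColor(f,cv2.COLOR_RGB2HSV)
    red=((cv2.inRange(hsv,(0,150,80),(8,255,255))|cv2.inRange(hsv,(172,150,80),(180,255,255)))>0)
    roi=np.zeros((400,640),np.uint8)
    for th in np.arange(2.6,3.2,.1): cv2.fillPoly(roi,[np.round(proj(c,plate(th))).astype(int)],1)
    roi=cv2.dilate(roi,np.ones((7,7)))>0; val=roi&~(hsv[:,:,2]<90); red&=roi;b=[]
    for th in np.arange(2.6,3.2,.02):
        m=np.zeros((400,640),np.uint8); cv2.fillPoly(m,[np.round(proj(c,plate(th))).astype(int)],1)
        m=(m>0)&val; b.append((round(float((m&red).sum()/((m|red)&val).sum()),3),round(float(th),2)))
    print(sorted(b)[::-1][:5])
    if c=="scene":
        g=f.copy()
        g=cv2.resize(g[160:230,290:390],None,fx=6,fy=6,interpolation=cv2.INTER_CUBIC)
        for q in proj(c,P): cv2.circle(g,(int((q[0]-290)*6+3),int((q[1]-160)*6+3)),3,(0,255,0),-1)
        cv2.imwrite("pics/c7.png",g[:,:,::-1])
E
```

```text
t 11.0 own tcp 0.009665127936414782 0.09368777280667233 0.030701027777337436 tool y deg 66.29205127528746 F [-0.3622  0.5292  0.9289] w 0.0011140203999707773 tilt -0.9999999838975219
scene [[336.2, 199.6], [336.2, 201.5], [336.1, 203.8]]
[(0.804, 3.04), (0.803, 3.08), (0.801, 3.1), (0.801, 3.06), (0.794, 3.0)]
wrist [[317.0, 258.4], [317.0, 249.2], [317.0, 239.5]]
[(0.887, 3.02), (0.885, 3.06), (0.884, 3.04), (0.882, 3.0), (0.88, 3.08)]
```

View pics/c7.png

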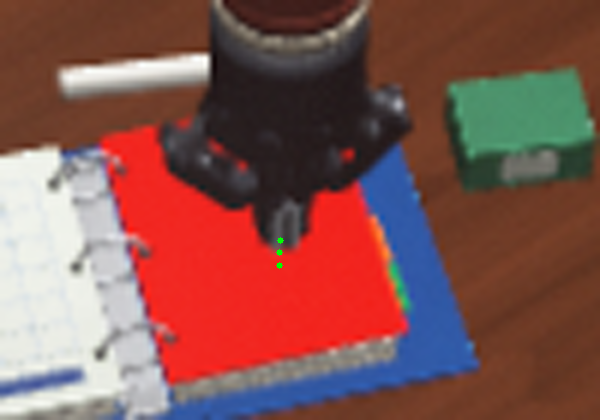

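The fit gives about θ 3.04. The visible tip is only about 10 mm ahead of the TCP, so I'll press gently in 1 mm steps and keep well under 8 N.

apply_moves(targets=[{"translation": [0, 0, 0.01], "twist": 0, "hand": 0}, {"translation": [0, 0, 0], "twist": 0, "hand": 0}, {"translation": [0, 0, 0], "twist": 0, "hand": 0}])

```text
time: 11.4
tool_pos: [0.5498, 0.0289, 0.0297]
tool_rot: [-0.0, 0.205, 0.979, -0.0]
contact_force: [0.3, 0.2, -0.7]
gripper_width: 0.001
grasp_force: 0.0
```

apply_moves(targets=[{"translation": [0, 0, 0.01], "twist": 0, "hand": 0}, {"translation": [0, 0, 0], "twist": 0, "hand": 0}, {"translation": [0, 0, 0], "twist": 0, "hand": 0}])

```text
time: 11.7
tool_pos: [0.5498, 0.0289, 0.0287]
tool_rot: [-0.0, 0.205, 0.979, -0.0]
contact_force: [-0.2, -0.2, -0.9]
gripper_width: 0.002
grasp_force: 0.0
```

apply_moves(targets=[{"translation": [0, 0, 0.01], "twist": 0, "hand": 0}, {"translation": [0, 0, 0], "twist": 0, "hand": 0}])

```text
time: 11.9
tool_pos: [0.5498, 0.0289, 0.0277]
tool_rot: [-0.0, 0.205, 0.979, -0.0]
contact_force: [-0.1, 0.7, -0.3]
gripper_width: -0.003
grasp_force: 0.0
```

apply_moves(targets=[{"translation": [0, 0, 0.01], "twist": 0, "hand": 0}, {"translation": [0, 0, 0], "twist": 0, "hand": 0}])

```text
time: 12.1
tool_pos: [0.55, 0.0289, 0.0275]
tool_rot: [-0.0, 0.205, 0.979, -0.0]
contact_force: [-1.8, -0.3, 5.0]
gripper_width: 0.001
grasp_force: 2.5
```

```bash
python3 - <<'E'
from h import *
F=[]
for i in range(6):
    s=state(); F.append(np.r_[s["contact_force"],s["tool_pos"][2],s["grasp_force"]]); grab_frame("top")
print(np.round(np.mean(F,0),4), np.round(np.std(F,0),3), s["time"])
E
```

```text
[-2.5316  0.2274  5.2612  0.0275  2.6113] [0.407 0.421 0.262 0.    0.085] 12.35
```

Firm contact at 5 N. I'll back off and check the angle.

apply_moves(targets=[{"translation": [0, 0, -0.1], "twist": 0, "hand": 0}, {"translation": [0, 0, -0.45], "twist": 0, "hand": 0}, {"translation": [0, -0.35, -0.35], "twist": 0, "hand": 0}, {"translation": [0, -0.4, -0.3], "twist": 0, "hand": 0}, {"translation": [0, -0.45, 0], "twist": 0, "hand": 0}, {"translation": [0, -0.45, 0], "twist": 0, "hand": 0}, {"translation": [0, 0, 0], "twist": 0, "hand": 0}])

```text
time: 13.1
tool_pos: [0.4823, -0.126, 0.1478]
tool_rot: [0.001, 0.208, 0.978, -0.001]
contact_force: [0.6, 0.7, -0.1]
gripper_width: -0.003
grasp_force: 0.0
```

```bash
python3 where.py;  python3 - <<'E'
from geo import *
for c in("scene","wrist","top"):
    f=grab_frame(c); hsv=cv2.cvtColor(f,cv2.COLOR_RGB2HSV)
    red=((cv2.inRange(hsv,(0,150,80),(8,255,255))|cv2.inRange(hsv,(172,150,80),(180,255,255)))>0)
    roi=np.zeros((400,640),np.uint8)
    for th in np.arange(2.6,3.2,.1): cv2.fillPoly(roi,[np.round(proj(c,plate(th))).astype(int)],1)
    roi=cv2.dilate(roi,np.ones((9,9)))>0; red&=roi; val=roi&~(hsv[:,:,2]<70); b=[]
    for th in np.arange(2.6,3.2,.02):
        m=np.zeros((400,640),np.uint8); cv2.fillPoly(m,[np.round(proj(c,plate(th))).astype(int)],1)
        m=(m>0)&val; b.append((round(float((m&red).sum()/((m|red)&val).sum()),3),round(float(th),2)))
    print(c,sorted(b)[::-1][:6])
    if c=="scene": a=cv2.resize(f[150:260,240:360],None,fx=3.5,fy=3.5,interpolation=cv2.INTER_CUBIC)
    if c=="wrist": w=cv2.resize(f,(616,385))[:,240:]
cv2.imwrite('pics/c8.png',np.hstack([a,w])[:,:,::-1])
from fit import fit
f=grab_frame("scene");print(fit("scene",f))
E
```

```text
t 13.1 own tcp 0.010122393620402894 -0.07531486395780924 0.1478060868711657 tool y deg 65.9604966944984 F [ 0.5569  0.6787 -0.1148] w -0.0030279947302465303 tilt -0.9999969594166118
scene [(0.771, 3.04), (0.768, 3.1), (0.768, 3.08), (0.766, 3.06), (0.766, 3.0), (0.763, 2.92)]
wrist [(0.919, 3.1), (0.91, 3.12), (0.908, 3.08), (0.9, 3.14), (0.891, 3.06), (0.882, 3.16)]
top [(0.783, 3.06), (0.782, 3.1), (0.782, 3.08), (0.78, 3.2), (0.776, 3.12), (0.775, 3.18)]
(array([ 0.50728036, -0.04636856]), (339.1575622558594, 184.33038330078125), 67.02921295166016)
```

View pics/c8.png

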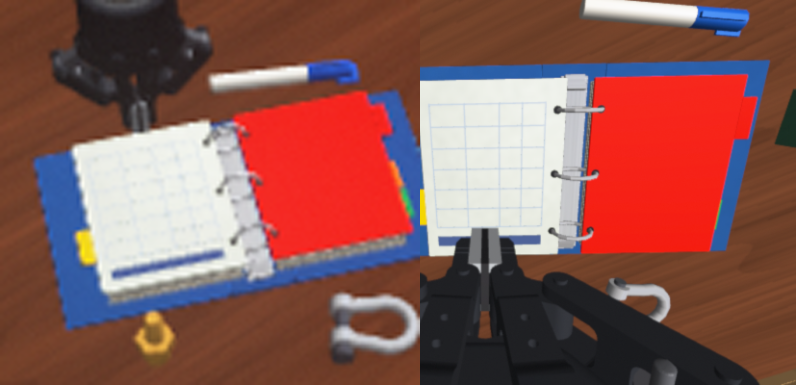

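The divider appears flat on the left and the card flat on the right; the binder moved about 8 mm. I'll refit with the updated pose.

```bash
python3 - <<'E'
import geo; from geo import *
from fit import fit
from scipy.optimize import minimize
for c in("wrist","scene"):
    f=grab_frame(c); 
    hsv=cv2.cvtColor(f,cv2.COLOR_RGB2HSV)
    if c=="wrist": print(fit(c,f))
    red=((cv2.inRange(hsv,(0,150,80),(8,255,255))|cv2.inRange(hsv,(172,150,80),(180,255,255)))>0)
    def iou(p):
        geo.C=np.array([p[0],p[1],0]);y=np.radians(p[2]-90);geo.ex=np.array([np.cos(y),np.sin(y),0]);geo.ey=np.array([-geo.ex[1],geo.ex[0],0])
        q=proj(c,plate(p[3])); m=np.zeros((400,640),np.uint8); cv2.fillPoly(m,[np.round(q*16).astype(int)],1,shift=4)
        m=m>0; roi=cv2.dilate(m.astype(np.uint8),np.ones((15,15)))>0
        val=roi&~(hsv[:,:,2]<60); return ((m&red).sum()/((m|red)&val).sum())
    for C0 in([.5073,-.0464,67.0],[.5033,-.053,66.3]):
        print(c,C0,sorted([(round(float(iou(C0+[t])),3),round(float(t),2)) for t in np.arange(2.8,3.2,.02)])[::-1][:5])
    r=minimize(lambda v:-iou([.5073+v[0]/100,-.0464+v[1]/100,67+v[2],3.1+v[3]/10]),[0,0,0,0],method="Nelder-Mead",options=dict(initial_simplex=np.vstack([np.zeros(4),np.eye(4)*.5])))
    print(r.x,r.fun)
E
```

```text
(array([ 0.50624536, -0.04804047]), (337.3574523925781, 183.47665405273438), 67.15771484375)
wrist [0.5073, -0.0464, 67.0] [(0.965, 3.18), (0.961, 3.16), (0.944, 3.2), (0.942, 3.14), (0.921, 3.12)]
wrist [0.5033, -0.053, 66.3] [(0.927, 3.12), (0.927, 3.1), (0.914, 3.14), (0.909, 3.08), (0.895, 3.16)]
[-0.0062115  -0.22582501 -0.01376342  0.56275521] -0.9829880592720471
scene [0.5073, -0.0464, 67.0] [(0.832, 3.12), (0.825, 3.1), (0.821, 3.16), (0.821, 3.08), (0.818, 3.06)]
scene [0.5033, -0.053, 66.3] [(0.79, 3.1), (0.789, 3.08), (0.785, 3.14), (0.784, 3.12), (0.784, 3.06)]
[-0.3140686  -0.10864308 -0.59727314  0.38870422] -0.8529990167158309
```

```bash
python3 -c "
from plant import *
print(job_done())"
```

```text
the job is handed in; nothing more can be done
None
```

I handed the job in with the red divider measuring flat on the left-hand pages (about 3.15 rad), the stock card still flat on the right, the binder about 8 mm from its start and the arm clear of everything; the hand-in returned no verdict.

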